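Fit the splined handwheel to the carving clamp

ROBOT

A 6-joint arm with a two-finger parallel gripper is mounted at the origin on the work surface. World frame = base frame: x ahead of the robot, y to its left, z up, the work surface at z = 0. Lengths are in mm, angles in rad, forces in N, time in s.
With the tool pointing down it reaches from about 250 to 850 mm from the base axis. Payload 12.5 kg.
Tool frame: the origin (TCP) lies at the very end of the fingers, on their centre line; the grasp point (between the pads) lies 19 mm behind it; z points along the fingers, y is the line along which they close (so a half turn about z gives the same grasp; the last joint's range is limited). The gripper opens to 93 mm and grips with 3 to 60 N. Pads are 15 mm wide; open, the fingers measure 128 mm over their backs; the gripper's body (75 mm by 188 mm) begins 65 mm behind the grasp point.
Start: joints at [1.122, 0.351, 1.652, -0, 1.139, -0.085], TCP at [195.673, 514, 218.633] pointing down, gripper open.
Joint ranges: [-2.75, 2.75], [-0.79, 2.1], [0.01, 2.65], [-1.57, 4.71], [0.07, 3.14], [-2.87, 2.87]. Speed limits (rad/s): [2.22, 2.22, 2.79, 3.14, 3.14, 3.14].

INTERFACE

Orientations are given as a unit quaternion [x, y, z, w].
In Python, from bench import state, capture, camera_model, job_done gives the robot as it stands.
- The arm moves only by the tool play_rows, never from a script. Its argument "plan" is a list of rows, each an object with "grip": the opening, from 0 (shut) to 1 (fully open); "offset": the shift along the tool's x, y, z scaled (see below), a list of three; "spin": the turn about the tool's z scaled (see below). In form: [{"grip": grip, "offset": [dx, dy, dz], "spin": spin}, ...]. A call has 1 to 20 rows; each row is the pose to reach, as a shift and turn from the pose commanded when the call began, along the tool's axes at that moment, turning the shorter way round; what a row does not reach only later rows make up. The controller multiplies each number of a shift by 400 mm and each number of a turn by 180 degrees. A row lasts 1/12 s, in which the tool goes at most 41.7 mm and 7.16 degrees, less where a joint would pass 70% of its speed; a pose out of reach is approached as far as the arm can. A call with a number of a shift or a turn outside -1 to 1 is refused whole. A call with a gripper value outside its range is refused whole. The fingers move at their own pace and stop on an object; "grip_force" is the grip in N (left out, the last holds). Time passes only in rows, so rows that repeat a pose let the fingers close. It gives the time, the measured TCP pose, the force, the opening and the grip force at its end, in the units of the state.
- state(): the state, without advancing time (a new reading comes with each control period).
- capture(name): name is "side" or "top" or "wrist"; returns (picture, depth): 384x512x3 uint8, blue, green, red; 384x512 float32, mm along the optical axis (not along the pixel's ray), 0 where there is no reading.
- camera_model(name): a dict with "camera_matrix" (3x3 intrinsics, pixels), "rvec" (rotation vector, rad) and "tvec" (3), from world to camera coordinates, as OpenCV has them; the wrist camera has in their place "hand_eye" (4x4, takes a point from camera to tool coordinates, whose origin is the TCP and whose axes are the flange's). Camera axes: x right, y down, z forward; pixel columns grow to the right and rows downward; lengths in mm; the calibration is good to about 2 mm. A picture is of the moment at which its call begins: read the wrist's pose just before it. camera_model takes no time and is no camera call.
- job_done(): hands the job in; it is judged then, once.
The state is a dict: "t": time; "q": joint angles; "dq": joint speeds; "joint_torque": joint torques, N m; "tcp_pos": TCP position; "tool_rot": TCP orientation; "wrist_force": force on the tool from outside, world axes, zero at the start; "ft_torque": the same for the moment, N m; "gripper_width": finger opening in mm; "grasp_force": force on a finger pad.
Only numpy, scipy, OpenCV 4.12 (cv2) and the standard library are available. Lean on these libraries where they do the work, as an engineer would, in place of code of your own. Each camera call takes 0.05 s, during which the arm holds its last target. There are 200 camera calls.

TASK

Take the black handwheel with the toothed bore by its hub and fit it, hub standing up, onto the upright splined spindle of the blue carving clamp: line up the teeth with the grooves, rock it a little if they meet tip to tip, and push it fully home before letting go. Leave the red plain-bored handwheel and the steel chuck where they are.

Things in the scene. Friction and masses are not known exactly. Their poses are not given: they have to be found in the camera images.
- wheel_mid (a point): Black-rimmed handwheel, loose, 0.45 kg. Hub: upright tube, 58 mm outside diameter, 70 tall, bore 48 open right through, six teeth inside 5 wide, leaving a 34 mm circle. Rim (116 diameter) and 3 spokes at its foot, 10 tall; hub free above. Point on hub axis, 35 mm above the underside. z up the axis, x through a groove between teeth and along a spoke; grooves every 60 deg, spokes every 120.
- spindle_seat (a point): Centre of the seat (85 mm above bench) at the foot of the fixed upright spindle of the blue clamp; the hub's underside rests on it when home. Spindle 62 mm tall: core 27 mm, six ribs 5 wide, 41 across tips, 47 tall; bare conical nose above. z up, x through a rib, ribs every 60 deg: wheel fits with x axes agreeing modulo 60 deg; play about 3 mm sideways, 14 deg either way.
- plain_wheel_mid (a point): Bystander: the wrong handwheel, red rim, same outer size, smooth round 22 mm bore; point on its axis 35 mm above its underside.
- chuck_mid (a point): Bystander: steel four-jaw lathe chuck, 84 mm diameter, 58 mm tall, 1.2 kg; point on its axis half-way up.
Mind the look-alikes: they are no part of the job. What is shaped like the part that bears wheel_mid but pink is not meant.

How it is judged:
By the outcome, as a careful person would: the job done as asked, in the order asked, and still so for the second after the job is handed in, with the robot touching nothing.
It also fails if it takes over 43 s, if anything falls off the work surface, if the arm or the gripper's body presses on something with over 40 N, if the wrist force passes 120 N, or if a joint passes its speed limit or range.

## Working session

There is one attempt and no reset: what is moved stays moved. The work goes in short steps, Python scripts to look and compute and a tool call to move; the robot and the scene stay as the last step left them, time stands still between calls to the robot, and variables do not carry over. Pictures are saved under pics/ and viewed, at most 10 in all, crops included, and the job is handed in when it is done.

Besides the shell and the picture viewer there is one more tool, called after "Emit:" by a JSON object that holds its "name" and its "arguments". play_rows: Moves the arm, as the interface text tells. Its arguments: {"type":"object","properties":{"plan":{"type":"array"},"grip_force":{"type":"number"}},"required":["plan"]}

```bash
mkdir -p pics; ls
cat > h.py <<'E'
import numpy as np, cv2
from scipy.spatial.transform import Rotation as R
from bench import state, capture, camera_model, job_done
def grab(n):
    s=state(); im,d=capture(n); m=camera_model(n); K=np.array(m["camera_matrix"])
    if "rvec" in m:
        Rw=cv2.Rodrigues(np.array(m["rvec"],float))[0].T; t=-Rw@np.array(m["tvec"],float).ravel()
    else:
        H=np.array(m["hand_eye"]); Rt=R.from_quat(s["tool_rot"]).as_matrix()
        Rw=Rt@H[:3,:3]; t=Rt@H[:3,3]+np.array(s["tcp_pos"])
    v,u=np.mgrid[:d.shape[0],:d.shape[1]]
    P=np.stack([(u-K[0,2])/K[0,0]*d,(v-K[1,2])/K[1,1]*d,d],-1)@Rw.T+t
    P[d==0]=np.nan
    return im,d,P,K,Rw,t
E
python3 - <<'E'
from h import *
print(state())
a=[]
for n in("side","top"):
    im,d,P,K,Rw,t=grab(n); np.savez(f"{n}.npz",im=im,P=P,K=K,Rw=Rw,t=t); a.append(im); print(n,t)
c=np.vstack(a); c=cv2.resize(c,(400,600)) if 0 else c
cv2.imwrite("pics/side.png",a[0]);cv2.imwrite("pics/top.png",a[1])
E
```

```text
pics
{'t': 0.0, 'q': array([ 1.12236260e+00,  3.51267375e-01,  1.65245808e+00, -1.21573470e-05,
        1.13914301e+00, -8.45844988e-02]), 'dq': array([ 2.20240618e-05,  4.71972244e-04,  1.34820954e-04,  3.73739954e-05,
       -2.64667127e-05,  4.15836719e-04]), 'joint_torque': array([ 6.91905916e-04, -4.97332585e+01, -2.85254592e+01,  6.99224230e-02,
        2.57777033e-02, -1.00153040e-04]), 'tcp_pos': array([195.53828223, 513.66490685, 218.07147375]), 'tool_rot': array([ 1.80920221e-01,  9.83497568e-01, -6.16838684e-04, -1.62677631e-04]), 'wrist_force': array([-0.66438088, -0.23036632, -0.13208596]), 'ft_torque': array([-0.02664807,  0.01226471,  0.00907148]), 'grasp_force': 0.0, 'gripper_width': 93.02843706027441}
side [ -31.80969222 -575.26141333  673.1106629 ]
top [ 364.05796217  -32.72207892 1067.62727383]
```

View pics/side.png

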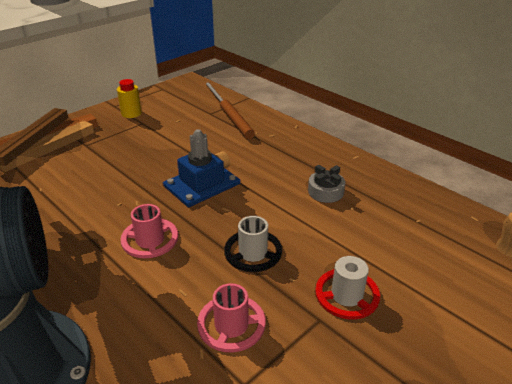

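View pics/top.png

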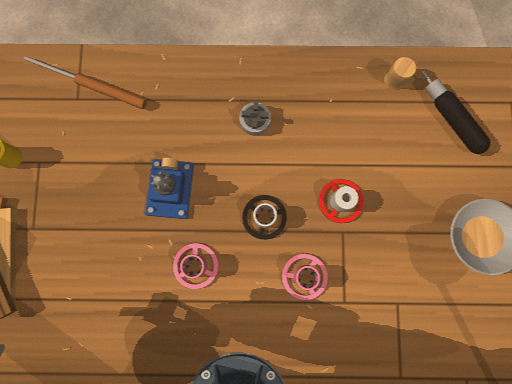

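The side view shows the black-rimmed wheel at (253,248), and pink copies at (148,230) and (232,318). It also shows the red plain-bored wheel at (348,288), the chuck at (326,185) and the blue clamp spindle at (200,150). In the top view the same things are black (265,216), pink (195,266) and (305,277), red (341,200), chuck (255,118) and spindle (165,183). The black one with the toothed bore fits the description, because the pink ones are excluded and the red one has a plain bore. Next I'll measure positions and enlarge a crop to confirm.

Run:
```python
from h import *
for n,(wu,wv),(su,sv) in(("top",(265,216),(165,183)),("side",(253,245),(200,165))):
    f=np.load(n+".npz");P=f["P"];im=f["im"]
    def reg(u,v,r,lo,hi):
        Q=P[v-r:v+r,u-r:u+r].reshape(-1,3);Q=Q[(Q[:,2]>lo)&(Q[:,2]<hi)];return Q
    h=reg(wu,wv,40,62,78);print(n,"hubtop",len(h),h.mean(0),h.min(0),h.max(0))
    if len(h)>5:
        (c,r)=cv2.minEnclosingCircle(h[:,:2].astype(np.float32));print(" circ",c,r)
    r_=reg(wu,wv,32,5,16)
    A=np.c_[2*r_[:,:2],np.ones(len(r_))];dd=np.hypot(*(r_[:,:2]-h[:,:2].mean(0)).T);k=(dd>44)&(dd<66)
    x=np.linalg.lstsq(A[k],(r_[k,:2]**2).sum(1),rcond=None)[0];print(" rim",x[:2],np.sqrt(x[2]+x[0]**2+x[1]**2),k.sum())
    for lo,hi in((80,90),(95,130),(133,150)):
        q=reg(su,sv,35,lo,hi);print(" sp",lo,len(q),q.mean(0) if len(q) else "",q.min(0) if len(q) else "",q.max(0) if len(q) else "")
im=np.load("top.npz")["im"]
a=cv2.resize(im[176:256,225:305],(400,400),interpolation=2);b=cv2.resize(im[143:223,125:205],(400,400),interpolation=2)
cv2.imwrite("pics/crop.png",np.hstack([a,b]))
```

```text
top hubtop 182 [465.10242032 -61.36597857  68.91665964] [437.01395773 -90.04991202  62.35806319] [493.43013912 -33.6029516   73.72135323]
 circ (465.4653015136719, -61.23672866821289) 28.848045349121094
 rim [465.49983917 -61.30087963] 51.8620083203434 589
 sp 80 164 [531.04587406 180.36828994  84.5209896 ] [510.53779492 161.96161261  80.08678702] [563.14021562 214.09568778  89.55817056]
 sp 95 91 [533.76659561 182.84615374 115.70433612] [517.19738172 168.45699586  95.1287749 ] [557.51101992 205.5708827  129.93385653]
 sp 133 107 [536.58194798 186.44434914 140.73853553] [524.41090013 169.86398996 133.15468911] [550.62674558 204.79780685 148.7976523 ]
side hubtop 367 [456.61293662 -65.34746277  67.73440197] [ 324.03790252 -151.5683934    62.03260841] [490.95788577 -31.75743559  72.73635433]
 circ (407.224609375, -93.616455078125) 94.58358001708984
 rim [461.12153147 -62.52191153] 52.558933710132926 568
 sp 80 171 [527.06834283 178.88028392  84.82119346] [507.49900506 160.21786151  80.00985457] [562.01602165 216.73683913  89.96511235]
 sp 95 246 [529.47379338 180.75328001 112.85527224] [513.17337635 167.76361125  95.02990035] [559.16858673 208.67270529 129.98582555]
 sp 133 92 [531.39603327 183.97139123 140.03864111] [517.95802289 169.000932   133.19373242] [544.63314751 202.57682352 148.32041825]
```

View pics/crop.png

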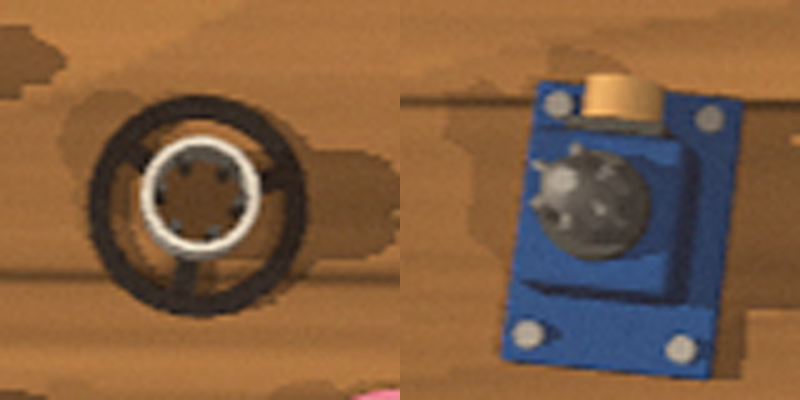

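The crop confirms the black rim and a hub bore with six dark teeth, around crop pixel (200,197). The spindle nose is at (595,200) on the right half. Next I'll look from close by.

Run:
```python
from h import *
m=camera_model("wrist");H=np.array(m["hand_eye"]);print(H.round(3),np.array(m["camera_matrix"]))
s=state();Rt=R.from_quat(s["tool_rot"]).as_matrix();p=np.array(s["tcp_pos"])
# keep orientation: camera centred above object
for nm,c in(("spindle",[536,186]),("wheel",[464,-62])):
  for z in(300,350):
    a=H[:3,3]; w=np.array([*c,0.]); v=Rt@H[:3,2]; # optical axis
    cam=p+Rt@a; zt=z+ (Rt@a)[2]; top=110 if nm=="spindle" else 50
    k=(zt-top)/-v[2]; t=np.array([c[0],c[1],z])-np.array([*(Rt@a+v*k)[:2],0])
    print(nm,z,t,(Rt.T@(t-p)/400).round(3))
```

```text
[[   0.      -0.957   -0.292   80.925]
 [   1.       0.       0.      -0.81 ]
 [  -0.      -0.292    0.957 -166.789]
 [   0.       0.       0.       1.   ]] [[293.26654179   0.         255.43088802]
 [  0.         293.26654179 192.53008019]
 [  0.           0.           1.        ]]
spindle 300 [510.32591346 196.78933061 300.        ] [-1.017 -0.461 -0.204]
spindle 350 [496.09929096 202.25086372 350.        ] [-0.979 -0.461 -0.329]
wheel 300 [421.25396647 -44.65682966 300.        ] [-1.024 -1.104 -0.204]
wheel 350 [407.02734397 -39.19529655 350.        ] [-0.986 -1.104 -0.329]
```

Emit:
{"name": "play_rows", "arguments": {"plan": [{"grip": 1,"offset": [-1.0,-0.46,-0.2],"spin": 0},{"grip": 1,"offset": [-1.0,-0.46,-0.2],"spin": 0},{"grip": 1,"offset": [-1.0,-0.46,-0.2],"spin": 0},{"grip": 1,"offset": [-1.0,-0.46,-0.2],"spin": 0},{"grip": 1,"offset": [-1.0,-0.46,-0.2],"spin": 0},{"grip": 1,"offset": [-1.0,-0.46,-0.2],"spin": 0},{"grip": 1,"offset": [-1.0,-0.46,-0.2],"spin": 0},{"grip": 1,"offset": [-1.0,-0.46,-0.2],"spin": 0},{"grip": 1,"offset": [-1.0,-0.46,-0.2],"spin": 0},{"grip": 1,"offset": [-1.0,-0.46,-0.2],"spin": 0},{"grip": 1,"offset": [-1.0,-0.46,-0.2],"spin": 0},{"grip": 1,"offset": [-1.0,-0.46,-0.2],"spin": 0},{"grip": 1,"offset": [-1.0,-0.46,-0.2],"spin": 0},{"grip": 1,"offset": [-1.0,-0.46,-0.2],"spin": 0},{"grip": 1,"offset": [-1.0,-0.46,-0.2],"spin": 0},{"grip": 1,"offset": [-1.0,-0.46,-0.2],"spin": 0}]}}

```text
t: 1.43
tcp_pos: [503.3, 200.6, 298.5]
tool_rot: [0.18, 0.984, -0.0, -0.0]
wrist_force: [-0.4, -0.0, -0.1]
gripper_width: 92.5
grasp_force: 0.0
```

Run:
```python
from h import *
im,d,P,K,Rw,t=grab("wrist");np.savez("ws.npz",im=im,P=P,K=K,Rw=Rw,t=t)
s=state();p=np.array(s["tcp_pos"]);print(p,s["tool_rot"])
Rt=R.from_quat(s["tool_rot"]).as_matrix()
print("to wheel view",Rt.T@(np.array([421,-45,300])-p)/400)
k=(P[...,2]>95)&(np.hypot(P[...,0]-536,P[...,1]-186)<45)
q=P[k];v,u=np.nonzero(k);print(len(q),q.max(0),u.min(),u.max(),v.min(),v.max())
for lo,hi in((80,90),(95,128),(128,133),(134,140),(140,146)):
    z=q if lo>90 else P[(P[...,2]>80)&(P[...,2]<90)&(np.hypot(P[...,0]-536,P[...,1]-186)<70)]
    z=z[(z[:,2]>lo)&(z[:,2]<hi)];c,r=cv2.minEnclosingCircle(z[:,:2].astype(np.float32));print(lo,len(z),z.mean(0).round(1),np.round(c,1),round(r,1),cv2.minAreaRect(z[:,:2].astype(np.float32)))
c0=im[max(0,v.min()-40):v.max()+40,max(0,u.min()-50):u.max()+50];print(c0.shape,max(0,v.min()-40),max(0,u.min()-50))
cv2.imwrite("pics/ws.png",cv2.resize(c0,None,fx=4,fy=4,interpolation=2)[:600,:800])
```

```text
[503.36514273 200.49752549 298.54778702] [ 1.80212492e-01  9.83627691e-01 -4.70105815e-05 -1.41762058e-04]
to wheel view [-0.02504779 -0.64688082 -0.00354422]
829 [558.45379546 206.46603396 149.15537139] 239 272 182 221
80 496 [526.9 190.8  85.6] [537.8 187. ] 27.0 ((532.6506958007812, 187.95211791992188), (53.534934997558594, 43.55825424194336), 78.6644287109375)
95 278 [530.4 190.7 112.9] [537.8 187.1] 20.7 ((536.8386840820312, 187.71646118164062), (41.020721435546875, 35.47880554199219), 54.989105224609375)
128 148 [534.8 188.5 131.2] [537.9 186.9] 20.7 ((537.3998413085938, 187.12628173828125), (40.34191131591797, 37.249000549316406), 52.80601501464844)
134 139 [534.2 188.1 137.4] [537.1 186.4] 16.0 ((538.09228515625, 187.07919311523438), (27.467880249023438, 26.252681732177734), 17.518447875976562)
140 134 [535.1 188.  142.9] [537.7 187.1] 11.1 ((537.3588256835938, 187.2082061767578), (19.61199378967285, 20.795989990234375), 29.471942901611328)
(119, 133, 3) 142 189
```

View pics/ws.png

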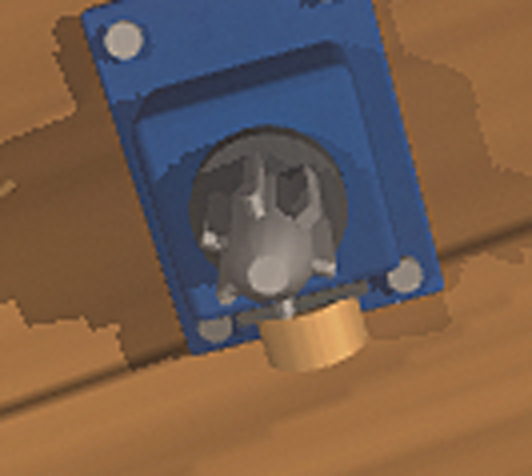

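The view shows the spindle with its conical nose at (267,272), and rib tips at about (258,160), (310,180), (210,240), (325,268), (228,295) and (288,308). Now the wheel from close by.

Emit:
{"name": "play_rows", "arguments": {"plan": [{"grip": 1,"offset": [-0.03,-0.65,0.05],"spin": 0},{"grip": 1,"offset": [-0.03,-0.65,0.05],"spin": 0},{"grip": 1,"offset": [-0.03,-0.65,0.05],"spin": 0},{"grip": 1,"offset": [-0.03,-0.65,0.05],"spin": 0},{"grip": 1,"offset": [-0.03,-0.65,0.05],"spin": 0},{"grip": 1,"offset": [-0.03,-0.65,0.05],"spin": 0},{"grip": 1,"offset": [-0.03,-0.65,0.05],"spin": 0},{"grip": 1,"offset": [-0.03,-0.65,0.05],"spin": 0},{"grip": 1,"offset": [-0.03,-0.65,0.05],"spin": 0},{"grip": 1,"offset": [-0.03,-0.65,0.05],"spin": 0},{"grip": 1,"offset": [-0.03,-0.65,0.05],"spin": 0}]}}

```text
t: 2.4
tcp_pos: [423.1, -46.4, 278.7]
tool_rot: [0.18, 0.984, 0.0, 0.0]
wrist_force: [0.0, -0.2, 0.3]
gripper_width: 92.8
grasp_force: 0.0
```

Run:
```python
from h import *
f=np.load("ws.npz");P=f["P"]
# rib phase: fit axis+phase on rib points
for n,c0 in(("ws",(537.8,187)),("top",(536.5,186.2)),("side",(533,184.5))):
    P=np.load(n+".npz")["P"]; q=P[(P[...,2]>96)&(P[...,2]<133)]; e=q[:,:2]-c0; r=np.hypot(*e.T); a=np.arctan2(e[:,1],e[:,0])
    for lo in(16,17.5,18.5):
        k=(r>lo)&(r<22.5); z=np.exp(6j*a[k]).mean(); print(n,lo,k.sum(),"rib deg mod60",(np.degrees(np.angle(z))/6%60).round(1),abs(z).round(2))
im,d,P,K,Rw,t=grab("wrist");np.savez("ww.npz",im=im,P=P,K=K,Rw=Rw,t=t)
s=state();p=np.array(s["tcp_pos"]);print(p)
c=np.array([464.5,-62]); near=np.hypot(*(P[...,:2]-c).transpose(2,0,1))
q=P[(near<40)&(P[...,2]>66)&(P[...,2]<76)]
cc,r=cv2.minEnclosingCircle(q[:,:2].astype(np.float32));print("hub",len(q),q.mean(0),cc,r)
v,u=np.nonzero(near<62);print(u.min(),u.max(),v.min(),v.max())
# rectified at z=70 and z=10
out=[]
for z in(70,10):
    g=np.linspace(-65,65,400);X,Y=np.meshgrid(g,g);W=np.stack([cc[0]+X,cc[1]-Y,np.full_like(X,z)],-1)
    C=(W-t)@Rw;out.append(cv2.remap(im,(C[...,0]/C[...,2]*K[0,0]+K[0,2]).astype(np.float32),(C[...,1]/C[...,2]*K[1,1]+K[1,2]).astype(np.float32),2))
cv2.imwrite("pics/ww.png",np.hstack(out))
e=P[...,:2]-cc;rr=np.hypot(e[...,0],e[...,1]);a=np.arctan2(e[...,1],e[...,0])
k=(rr>33)&(rr<45)&(P[...,2]>5)&(P[...,2]<15);z=np.exp(3j*a[k]).mean();print("spoke mod120",k.sum(),np.degrees(np.angle(z))/3%120,abs(z))
k=(rr>17.5)&(rr<22.5)&(P[...,2]>60);z=np.exp(6j*a[k]).mean();print("teeth mod60",k.sum(),np.degrees(np.angle(z))/6%60,abs(z))
```

```text
ws 16 245 rib deg mod60 55.1 0.81
ws 17.5 180 rib deg mod60 55.2 0.84
ws 18.5 140 rib deg mod60 55.0 0.84
top 16 61 rib deg mod60 54.3 0.89
top 17.5 44 rib deg mod60 54.4 0.91
top 18.5 26 rib deg mod60 54.3 0.87
side 16 68 rib deg mod60 49.6 0.29
side 17.5 47 rib deg mod60 49.9 0.27
side 18.5 31 rib deg mod60 47.0 0.4
[423.06425378 -46.45644704 278.66553232]
hub 590 [465.00653782 -62.38669951  70.10205337] (465.7127990722656, -62.561885833740234) 28.952096939086914
108 394 147 383
spoke mod120 132 50.680600661775564 0.9614921662901805
teeth mod60 114 20.248186664704267 0.8741443458715309
```

View pics/ww.png

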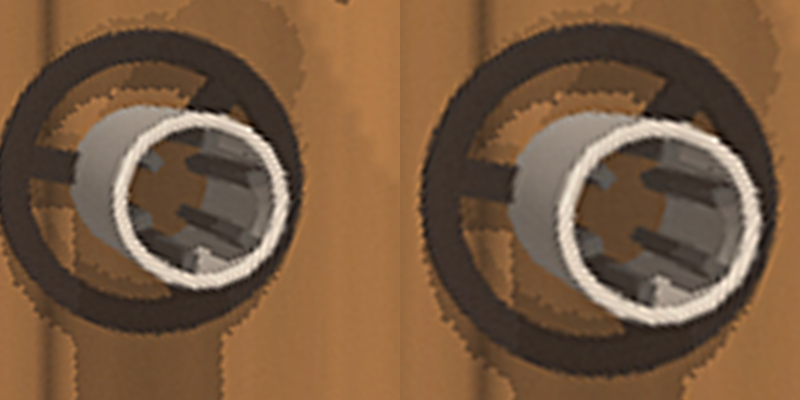

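The rectified view shows the hub top at (203,200) in the left half, and spokes at about 51° and 171°. Teeth sit at 20° mod 60, so the grooves are at about 50.5° against ribs at about 54.8°, and a 4° turn is needed. Now I'll descend and grip the hub.

Emit:
{"name": "play_rows", "arguments": {"plan": [{"grip": 1,"offset": [-0.113,0,0.05],"spin": 0},{"grip": 1,"offset": [-0.113,0,0.1],"spin": 0},{"grip": 1,"offset": [-0.113,0,0.2],"spin": 0},{"grip": 1,"offset": [-0.113,0,0.3],"spin": 0},{"grip": 1,"offset": [-0.113,0,0.4],"spin": 0},{"grip": 1,"offset": [-0.113,0,0.45],"spin": 0},{"grip": 1,"offset": [-0.113,0,0.5],"spin": 0},{"grip": 1,"offset": [-0.113,0,0.55],"spin": 0},{"grip": 1,"offset": [-0.113,0,0.6],"spin": 0},{"grip": 1,"offset": [-0.113,0,0.63],"spin": 0},{"grip": 1,"offset": [-0.113,0,0.63],"spin": 0},{"grip": 1,"offset": [-0.113,0,0.63],"spin": 0}]}}

```text
t: 3.45
tcp_pos: [465.0, -62.9, 26.4]
tool_rot: [0.18, 0.984, 0.0, -0.001]
wrist_force: [-0.5, 0.6, 0.0]
gripper_width: 93.2
grasp_force: 0.0
```

Emit:
{"name": "play_rows", "arguments": {"grip_force": 35, "plan": [{"grip": 0.55,"offset": [0,0,0],"spin": 0},{"grip": 0.5,"offset": [0,0,0],"spin": 0},{"grip": 0.4,"offset": [0,0,0],"spin": 0},{"grip": 0.4,"offset": [0,0,0],"spin": 0},{"grip": 0.4,"offset": [0,0,0],"spin": 0},{"grip": 0.4,"offset": [0,0,0],"spin": 0},{"grip": 0.4,"offset": [0,0,0],"spin": 0},{"grip": 0.4,"offset": [0,0,0],"spin": 0}]}}

```text
t: 4.12
tcp_pos: [465.2, -63.6, 26.9]
tool_rot: [0.181, 0.983, 0.0, 0.0]
wrist_force: [-0.4, 1.9, 5.8]
gripper_width: 57.6
grasp_force: 35.0
```

Emit:
{"name": "play_rows", "arguments": {"plan": [{"grip": 0.4,"offset": [0,0,-0.05],"spin": 0},{"grip": 0.4,"offset": [0,0,-0.12],"spin": 0},{"grip": 0.4,"offset": [0,0,-0.2],"spin": 0},{"grip": 0.4,"offset": [0,0,-0.28],"spin": 0},{"grip": 0.4,"offset": [0,0,-0.36],"spin": 0},{"grip": 0.4,"offset": [0,0,-0.44],"spin": 0},{"grip": 0.4,"offset": [0.01,0.06,-0.44],"spin": 0},{"grip": 0.4,"offset": [0.01,0.13,-0.44],"spin": 0},{"grip": 0.4,"offset": [0.02,0.21,-0.44],"spin": -0.01},{"grip": 0.4,"offset": [0.03,0.29,-0.44],"spin": -0.01},{"grip": 0.4,"offset": [0.03,0.37,-0.44],"spin": -0.02},{"grip": 0.4,"offset": [0.04,0.45,-0.44],"spin": -0.023},{"grip": 0.4,"offset": [0.05,0.53,-0.44],"spin": -0.023},{"grip": 0.4,"offset": [0.053,0.59,-0.44],"spin": -0.023},{"grip": 0.4,"offset": [0.053,0.63,-0.44],"spin": -0.023},{"grip": 0.4,"offset": [0.053,0.649,-0.44],"spin": -0.023},{"grip": 0.4,"offset": [0.053,0.649,-0.44],"spin": -0.023},{"grip": 0.4,"offset": [0.053,0.649,-0.44],"spin": -0.023},{"grip": 0.4,"offset": [0.053,0.649,-0.44],"spin": -0.023}]}}

```text
t: 5.7
tcp_pos: [537.1, 185.5, 202.4]
tool_rot: [0.146, 0.989, -0.0, -0.0]
wrist_force: [1.0, -0.1, -4.6]
gripper_width: 57.6
grasp_force: 35.0
```

Run:
```python
from h import *
s=state();p=np.array(s["tcp_pos"]);print(p,R.from_quat(s["tool_rot"]).as_euler("xyz",degrees=True),s["wrist_force"],s["gripper_width"])
a=[]
for n in("side","wrist","top"):
    im,d,P,K,Rw,t=grab(n);near=np.hypot(P[...,0]-p[0],P[...,1]-p[1])
    if n!="top":
        C=(np.array([p[0],p[1],180])-t)@Rw;u,v=int(C[0]/C[2]*K[0,0]+K[0,2]),int(C[1]/C[2]*K[1,1]+K[1,2])
        print(n,u,v);a.append(cv2.resize(np.pad(im,((100,100),(100,100),(0,0)))[v+20:v+180,u+20:u+180],(400,400),interpolation=2))
    z0=p[2]-26
    q=P[(near>38)&(near<70)&(P[...,2]>z0+4)&(P[...,2]<z0+16)]
    if len(q)>30:
        A=np.c_[2*q[:,:2],np.ones(len(q))];x=np.linalg.lstsq(A,(q[:,:2]**2).sum(1),rcond=None)[0];print(n,"rim",len(q),x[:2],np.sqrt(x[2]+x[0]**2+x[1]**2),q[:,2].mean())
    np.savez("h_"+n+".npz",im=im,P=P,K=K,Rw=Rw,t=t)
cv2.imwrite("pics/over.png",np.hstack(a))
```

```text
[537.14061382 185.46634371 202.35753001] [-1.79958147e+02 -3.73268013e-02  1.63256884e+02] [ 0.97826155 -0.06006698 -4.55484797] 57.63844173700112
side 197 117
side rim 482 [533.22556168 183.92154414] 51.45239709298433 184.70254457945208
wrist 256 224
wrist rim 5054 [536.14370319 184.97937089] 50.912219386860684 185.99751983005598
top rim 65 [538.21101298 180.31616295] 51.09431954133463 184.92628279410707
```

View pics/over.png

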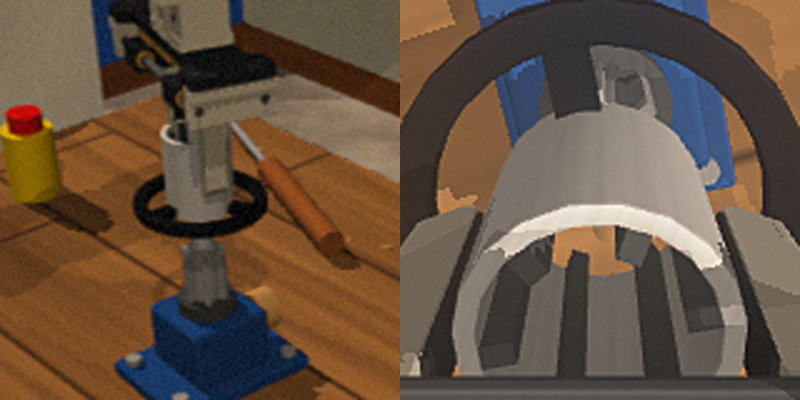

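The side crop shows the wheel held level above the spindle nose at (203,243). The wrist crop shows the gripped hub, with one spoke over the spindle at (570,80). I'll check phase quickly before descending.

Run:
```python
from h import *
for n,c in(("wrist",(536.8,185.4)),("side",(533.2,184))):
    P=np.load(f"h_{n}.npz")["P"];e=P[...,:2]-c;r=np.hypot(e[...,0],e[...,1]);a=np.degrees(np.arctan2(e[...,1],e[...,0]))
    k=(r>34)&(r<44)&(P[...,2]>179)&(P[...,2]<190);h,b=np.histogram(a[k],72,(-180,180));print(n,[(int(x),int(y)) for x,y in zip(b,h) if y>3])
    z=np.exp(3j*np.radians(a[k])).mean();print(np.degrees(np.angle(z))/3%60,abs(z))
    k&=(a>100);print(a[k].mean() if k.any() else '')
```

```text
wrist [(-180, 73), (-175, 4), (165, 55), (170, 81), (175, 82)]
55.68704937854974 0.9625594786376063
173.3057761783157
side [(-180, 4), (-70, 6), (-65, 5), (170, 5), (175, 6)]
54.55046493276072 0.7854253165132306
172.1174811429009
```

Emit:
{"name": "play_rows", "arguments": {"plan": [{"grip": 0.4,"offset": [0,0.005,0.02],"spin": 0},{"grip": 0.4,"offset": [0,0.005,0.05],"spin": 0},{"grip": 0.4,"offset": [0,0.005,0.08],"spin": 0},{"grip": 0.4,"offset": [0,0.005,0.09],"spin": 0},{"grip": 0.4,"offset": [0,0.005,0.1],"spin": 0},{"grip": 0.4,"offset": [0,0.005,0.11],"spin": 0},{"grip": 0.4,"offset": [0,0.005,0.115],"spin": 0},{"grip": 0.4,"offset": [0,0.005,0.12],"spin": 0},{"grip": 0.4,"offset": [0,0.005,0.125],"spin": 0},{"grip": 0.4,"offset": [0,0.005,0.125],"spin": 0}]}}

```text
t: 6.68
tcp_pos: [538.1, 188.4, 152.5]
tool_rot: [0.145, 0.989, -0.0, -0.0]
wrist_force: [0.5, 0.2, -4.2]
gripper_width: 57.6
grasp_force: 35.0
```

It is engaged, with no contact force. I'll continue down, slowing near the seat.

Emit:
{"name": "play_rows", "arguments": {"plan": [{"grip": 0.4,"offset": [0,0,0.01],"spin": 0},{"grip": 0.4,"offset": [0,0,0.02],"spin": 0},{"grip": 0.4,"offset": [0,0,0.03],"spin": 0},{"grip": 0.4,"offset": [0,0,0.04],"spin": 0},{"grip": 0.4,"offset": [0,0,0.05],"spin": 0},{"grip": 0.4,"offset": [0,0,0.06],"spin": 0},{"grip": 0.4,"offset": [0,0,0.07],"spin": 0},{"grip": 0.4,"offset": [0,0,0.08],"spin": 0},{"grip": 0.4,"offset": [0,0,0.085],"spin": 0},{"grip": 0.4,"offset": [0,0,0.09],"spin": 0},{"grip": 0.4,"offset": [0,0,0.094],"spin": 0},{"grip": 0.4,"offset": [0,0,0.096],"spin": 0},{"grip": 0.4,"offset": [0,0,0.096],"spin": 0}]}}

```text
t: 7.77
tcp_pos: [538.1, 188.4, 114.1]
tool_rot: [0.145, 0.989, -0.0, -0.0]
wrist_force: [-0.3, -0.0, -4.2]
gripper_width: 58.0
grasp_force: 35.0
```

Emit:
{"name": "play_rows", "arguments": {"plan": [{"grip": 0.4,"offset": [0,0,0.002],"spin": 0},{"grip": 0.4,"offset": [0,0,0.004],"spin": 0},{"grip": 0.4,"offset": [0,0,0.006],"spin": 0},{"grip": 0.4,"offset": [0,0,0.008],"spin": 0},{"grip": 0.4,"offset": [0,0,0.008],"spin": 0},{"grip": 0.4,"offset": [0,0,0.008],"spin": 0}]}}

```text
t: 8.27
tcp_pos: [538.2, 188.5, 111.9]
tool_rot: [0.145, 0.989, 0.0, 0.0]
wrist_force: [-3.7, -1.5, 5.2]
gripper_width: 57.8
grasp_force: 35.0
```

Contact at the seat height (111.9). I'll push a little more to make sure it's home.

Emit:
{"name": "play_rows", "arguments": {"plan": [{"grip": 0.4,"offset": [0,0,0.002],"spin": 0},{"grip": 0.4,"offset": [0,0,0.004],"spin": 0},{"grip": 0.4,"offset": [0,0,0.004],"spin": 0},{"grip": 0.4,"offset": [0,0,0.004],"spin": 0}]}}

```text
t: 8.6
tcp_pos: [538.4, 188.5, 111.9]
tool_rot: [0.145, 0.989, 0.0, 0.001]
wrist_force: [-10.1, -2.2, 22.2]
gripper_width: 57.7
grasp_force: 35.0
```

Run:
```python
from h import *
s=state();p=np.array(s["tcp_pos"]);print(p,s["wrist_force"])
for n in("side","wrist"):
    im,d,P,K,Rw,t=grab(n);r=np.hypot(P[...,0]-537.5,P[...,1]-187)
    q=P[(r>49)&(r<56)&(P[...,2]>88)&(P[...,2]<115)][:,2];print(n,len(q),np.percentile(q,[5,50,95]))
    # tilt
    k=(r>46)&(r<60)&(P[...,2]>88)&(P[...,2]<103);Q=P[k];print(np.linalg.lstsq(np.c_[Q[:,:2]-[537,187],np.ones(len(Q))],Q[:,2],rcond=None)[0])
```

```text
[538.36668385 188.48437343 111.85436937] [-10.07513977  -2.21695028  22.16708018]
side 252 [88.94359387 94.60280462 96.56763599]
[7.60541373e-03 1.33394920e-02 9.41063603e+01]
wrist 2892 [94.70825096 95.76552102 96.71736966]
[ 2.95733609e-03 -3.03456909e-03  9.56105523e+01]
```

The rim top is at about 95 mm and level, so the wheel is home. I'll ease off, release and retreat.

Emit:
{"name": "play_rows", "arguments": {"plan": [{"grip": 0.4,"offset": [0,0,-0.003],"spin": 0},{"grip": 0.8,"offset": [0,0,-0.003],"spin": 0},{"grip": 1,"offset": [0,0,-0.003],"spin": 0},{"grip": 1,"offset": [0,0,-0.003],"spin": 0},{"grip": 1,"offset": [0,0,-0.003],"spin": 0},{"grip": 1,"offset": [0,0,-0.003],"spin": 0},{"grip": 1,"offset": [0,0,-0.003],"spin": 0},{"grip": 1,"offset": [0,0,-0.03],"spin": 0},{"grip": 1,"offset": [0,0,-0.08],"spin": 0},{"grip": 1,"offset": [0,0,-0.15],"spin": 0},{"grip": 1,"offset": [0,0,-0.23],"spin": 0},{"grip": 1,"offset": [0,0,-0.33],"spin": 0},{"grip": 1,"offset": [0,0,-0.4],"spin": 0},{"grip": 1,"offset": [0,0,-0.4],"spin": 0},{"grip": 1,"offset": [0,0,-0.4],"spin": 0},{"grip": 1,"offset": [0,0,-0.4],"spin": 0}]}}

```text
t: 10.03
tcp_pos: [537.7, 188.3, 269.1]
tool_rot: [0.145, 0.989, -0.0, -0.0]
wrist_force: [-0.3, -0.1, -0.9]
gripper_width: 92.9
grasp_force: 0.0
```

Run:
```python
from h import *
s=state();print(s["tcp_pos"],s["wrist_force"],s["gripper_width"])
for n in("side","wrist"):
    im,d,P,K,Rw,t=grab(n);r=np.hypot(P[...,0]-537.5,P[...,1]-187)
    q=P[(r>47)&(r<56)&(P[...,2]>88)&(P[...,2]<115)][:,2];print(n,len(q),np.percentile(q,[5,50,95]))
    q=P[(r>23)&(r<29)&(P[...,2]>140)&(P[...,2]<190)][:,2];print(" hubtop",len(q),np.percentile(q,[50,95]))
    if n=="side": cv2.imwrite("pics/end.png",im)
```

```text
[537.7049117  188.32911137 269.07408472] [-0.33684467 -0.12003762 -0.87772668] 92.91692737661614
side 299 [89.40623379 94.78590123 96.59031959]
 hubtop 234 [150.03564658 155.84625814]
wrist 1868 [94.46059248 95.72603922 96.96931523]
 hubtop 1078 [155.11875347 156.51615809]
```

View pics/end.png

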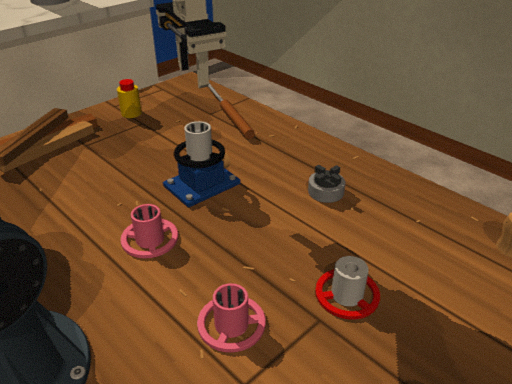

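The picture shows the black wheel seated level on the clamp at (199,150), with the red wheel (348,288) and chuck (326,185) unmoved and the gripper clear. I'll hand in the job.

```bash
python3 -c "from bench import job_done; print(job_done())"
```

```text
the job is handed in; nothing more can be done
None
```

The black handwheel sits fully home and level on the blue clamp's spindle, hub up (hub top about 155 mm), released with the gripper clear at about 10 s. The red wheel and the chuck were not touched, and the job is handed in.

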